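Put the tea tin back in its place in the row

ROBOT

A 7-joint arm with a two-finger parallel gripper is mounted at the origin on a cart in front of the work surface, level with it; the furniture and walls round the work are solid. World frame = base frame: x ahead of the robot, y to its left, z up, the work surface at z = 0. Lengths are in m, angles in rad, forces in N, time in s.
With the tool pointing down it reaches from about 0.4 to 0.85 m from the base axis. Payload 10.4 kg.
Tool frame: the origin (TCP) lies on the front face of the gripper's body, between the roots of the fingers; the fingertips stand 70 mm ahead of it and the grasp point (between the pads) lies 51 mm ahead of it; z points along the fingers, y is the line along which they close (so a half turn about z gives the same grasp; the last joint's range is limited). The gripper opens to 87 mm and grips with 3 to 60 N. Pads are 19 mm wide; open, the fingers measure 117 mm over their backs; the gripper's body (75 mm by 190 mm) begins 51 mm behind the grasp point.
Start: joints at [1.157, 0.332, -0.065, 1.46, 0.022, 1.35, -0.088], TCP at [0.238, -0.578, 0.292] pointing down, gripper open.
Joint ranges: [-2.6, 2.6], [-0.5, 2.12], [-1.47, 1.34], [0.16, 2.42], [-1.27, 4.41], [0.06, 2.06], [-2.6, 2.6]. Speed limits (rad/s): [2.22, 2.22, 2.79, 2.79, 3.14, 3.14, 3.14].

INTERFACE

Orientations are given as a 3x3 rotation matrix whose columns are the frame's x, y, z axes.
In Python, from station import arm gives the robot as it stands.
- The arm moves only by the tool play_rows, never from a script. Its arguments are lists of equal length, an entry for each row: "delta_pos": the shift along the tool's x, y, z in cm, a list of three; "turn": the turn about the tool's z in rad; "gripper": the opening, from -1 (shut) to 1 (fully open), so that 0 is half open. A call has 1 to 5 rows; each row is the pose to reach, as a shift and turn from the pose commanded when the call began, along the tool's axes at that moment; what a row does not reach only later rows make up. A row lasts 1/12 s, in which the tool goes at most 41.7 mm and 7.16 degrees, less where a joint would pass 70% of its speed; a pose out of reach is approached as far as the arm can. A call with a gripper value outside its range is refused whole. The fingers move at their own pace and stop on an object; the grip force is fixed at half the most. Time passes only in rows, so rows that repeat a pose let the fingers close. It gives the time, the measured TCP pose, the force, the opening and the grip force at its end, in the units of the state.
- arm.read_state(): the state, without advancing time (a new reading comes with each control period).
- arm.read_camera(name): name is "side" or "top" or "wrist"; returns (picture, depth): 420x560x3 uint8, red, green, blue; 420x560 float32, m along the optical axis (not along the pixel's ray), 0 where there is no reading.
- arm.camera_model(name): a dict with "camera_matrix" (3x3 intrinsics, pixels), "R" (3x3) and "t" (3): a world point X has camera coordinates R X + t. Camera axes: x right, y down, z forward; pixel columns grow to the right and rows downward; lengths in m; the calibration is good to about 2 mm. A picture is of the moment at which its call begins: read the wrist's pose just before it. camera_model takes no time and is no camera call; for the wrist camera it gives the pose at the moment of the call.
- arm.close_job(): hands the job in; it is judged then, once.
The state is a dict: "time": time; "joints": joint angles; "qd": joint speeds; "joint_efforts": joint torques, N m; "position": TCP position; "eef_rot": TCP orientation; "wrist_force": force on the tool from outside, world axes, zero at the start; "wrist_torque": the same for the moment, N m; "gripper_width": finger opening in m; "grasp_force": force on a finger pad.
Only numpy, scipy, OpenCV 4.12 (cv2) and the standard library are available. Lean on these libraries where they do the work, as an engineer would, in place of code of your own. Each camera call takes 0.05 s, during which the arm holds its last target. There are 200 camera calls.

TASK

Put the green tea tin back upright in the rack, directly to the right of the yellow tin: make room by sliding the neighbouring tins apart, lower it in and let go only when it is down, and slide the bookend up so that all five tins stand close together again. Do not lift any other tin out of the rack, and leave the honey jar, the mug and the spoon where they are.

Things in the scene. Friction and masses are not known exactly. Their poses are not given: they have to be found in the camera images.
- rack: bamboo rack for a row of tins, fixed to the worktop, 80 mm deep (x), 330 mm long (y, +y to the robot's left), turned up to 0.2 rad. Origin: centre of its underside, +x away from the robot. Floor at z = 14 mm; front and back lips, 8 mm above the floor, stand 66 mm apart inside (8 mm play for a tin). Left end open.
- rack_panel (a point): foot of the inner face of the rack's fixed end panel (right end; rack y = -150 mm, on the floor, mid-depth). The panel is 14 mm thick, 80 mm deep, its top 76 mm above the worktop. Four tins start side by side against it, a few mm apart.
- bookend (a joint): bookend that closes the row from the left, sliding along the rack's y: q in m, 0 to 0.080, grows to the left (+y). Stays where left (friction about 2.5 N); tins pushed against it push it along. Clear length from the end panel to its inner face is 184 mm + q: five tins packed tight need q = 0.056.
- bookend_top (a point): middle of the bookend's top edge, 80 mm above the worktop. It is an upright bamboo board 58 mm wide across the row, 12 mm thick along it (faces 6 mm either side of this point), 66 mm tall, starting 2 to 20 mm left of the last tin; a low foot, 8 mm high, reaches 38 mm beyond its outer face to the left.
- tin_green: green rectangular tea tin with a lid of the same colour and a paper label, standing alone upright on the worktop, right of the rack, turned by up to 0.5 rad; it is to go back into the row; 58 mm along its own x, 48 mm along its own y, 74 mm tall, straight-sided, 0.1 to 0.2 kg. Origin: centre of its underside, z up.
- tin_yellow: yellow rectangular tea tin with a lid of the same colour and a paper label, standing in the rack, its y axis along the row; slides easily (friction about 0.25), but may lean if dragged near its top; in the second, third or fourth place from the right; 58 mm along its own x, 48 mm along its own y, 74 mm tall, straight-sided, 0.1 to 0.2 kg. Origin: centre of its underside, z up.
- tin_white: white rectangular tea tin with a lid of the same colour and a paper label, standing in the rack, its y axis along the row; slides easily (friction about 0.25), but may lean if dragged near its top; always first from the right, next to the fixed panel; 58 mm along its own x, 48 mm along its own y, 74 mm tall, straight-sided, 0.1 to 0.2 kg. Origin: centre of its underside, z up.
- tin_blue: blue rectangular tea tin with a lid of the same colour and a paper label, standing in the rack, its y axis along the row; slides easily (friction about 0.25), but may lean if dragged near its top; 58 mm along its own x, 48 mm along its own y, 74 mm tall, straight-sided, 0.1 to 0.2 kg. Origin: centre of its underside, z up.
- tin_red: red rectangular tea tin with a lid of the same colour and a paper label, standing in the rack, its y axis along the row; slides easily (friction about 0.25), but may lean if dragged near its top; 58 mm along its own x, 48 mm along its own y, 74 mm tall, straight-sided, 0.1 to 0.2 kg. Origin: centre of its underside, z up.
- honey_jar: honey jar with a gold lid, 62 mm across, 90 mm tall, standing near the green tin. Origin: centre of its underside.
- tea_mug: white mug with a blue band, 80 mm across, 115 mm with its handle, 102 mm tall, on the worktop to the left. Origin: centre of its underside.
- teaspoon: steel teaspoon, 138 mm long, lying on the worktop to the left beside the mug. Origin: centre of its underside.
Not all that is in view belongs to the job. Of the things shaped like the tin_yellow, the yellow one is meant. There is more than one size of the tin_red; the job needs the smaller.

How it is judged:
By the outcome, as a careful person would: the job done as asked, in the order asked, and still so for the second after the job is handed in, with the robot touching nothing.
It also fails if it takes over 58 s, if anything falls off the work surface, if the arm or the gripper's body presses on something with over 40 N, if the wrist force passes 120 N, or if a joint passes its speed limit or range.

## Working session

There is one attempt and no reset: what is moved stays moved. The work goes in short steps, Python scripts to look and compute and a tool call to move; the robot and the scene stay as the last step left them, time stands still between calls to the robot, and variables do not carry over. Pictures are saved under pics/ and viewed, at most 10 in all, crops included, and the job is handed in when it is done.

Besides the shell and the picture viewer there is one more tool, called after "Request:" in YAML: its name, and indented under it one key for each argument. play_rows: Moves the arm, as the interface text tells. Its arguments: {"type":"object","properties":{"delta_pos":{"type":"array","items":{"type":"array","items":{"type":"number"}}},"turn":{"type":"array","items":{"type":"number"}},"gripper":{"type":"array","items":{"type":"number"}}},"required":["delta_pos","turn","gripper"]}

```bash
mkdir -p pics; cat > h.py <<'E'
from station import arm
import numpy as np, cv2
def snap(n,f):
    m=arm.camera_model(n); p,d=arm.read_camera(n); np.savez('pics/'+f+'.npz',p=p,d=d,K=m['camera_matrix'],R=m['R'],t=m['t'])
    cv2.imwrite('pics/'+f+'.png',p[:,:,::-1]); return p,d,m
def load(f): return np.load('pics/'+f+'.npz')
def cloud(z):
    d=z['d'];v,u=np.mgrid[:d.shape[0],:d.shape[1]]
    c=np.stack([u,v,np.ones_like(u)],-1)@np.linalg.inv(z['K']).T*d[...,None]
    return (c-z['t'])@z['R']
E
python3 - <<'E'
from h import *
a=snap('top','top0')[0];b=snap('side','side0')[0]
s=arm.read_state();print(s['time'],s['position'],s['eef_rot'].round(3) if hasattr(s['eef_rot'],'round') else s['eef_rot'],s['gripper_width'],s['wrist_force'])
for n in('top','side','wrist'):print(n,arm.camera_model(n))
E
```

```text
0.1 [ 0.23794857 -0.57764988  0.29155682] [[ 0.925  0.381 -0.001]
 [ 0.381 -0.925  0.001]
 [-0.    -0.001 -1.   ]] 0.08698089567961073 [ 0.190169    0.13761753 -0.09451693]
top {'camera_matrix': array([[446.72687722,   0.        , 278.40429664],
       [  0.        , 446.72687722, 208.33438657],
       [  0.        ,   0.        ,   1.        ]]), 'R': array([[ 0.00123832, -0.99995877,  0.0089957 ],
       [-0.98042854, -0.00298504, -0.19685264],
       [ 0.19687137, -0.00857588, -0.98039182]]), 't': array([0.07749266, 0.45663567, 1.18871846])}
side {'camera_matrix': array([[396.63782887,   0.        , 283.24397946],
       [  0.        , 396.63782887, 208.43546606],
       [  0.        ,   0.        ,   1.        ]]), 'R': array([[ 0.95273749,  0.30367824, -0.0084143 ],
       [ 0.26242726, -0.83664155, -0.48079398],
       [-0.15304642,  0.45586231, -0.87679322]]), 't': array([-0.45712303, -0.03727536,  1.27382896])}
wrist {'camera_matrix': array([[312.22675626,   0.        , 281.55790126],
       [  0.        , 312.22675626, 207.65133056],
       [  0.        ,   0.        ,   1.        ]]), 'R': array([[ 0.38132815, -0.92443772, -0.00193299],
       [-0.89679024, -0.37042959,  0.24196937],
       [-0.22440165, -0.09053625, -0.97028196]]), 't': array([-0.62464605, -0.0303386 ,  0.3887947 ])}
```

View pics/top0.png

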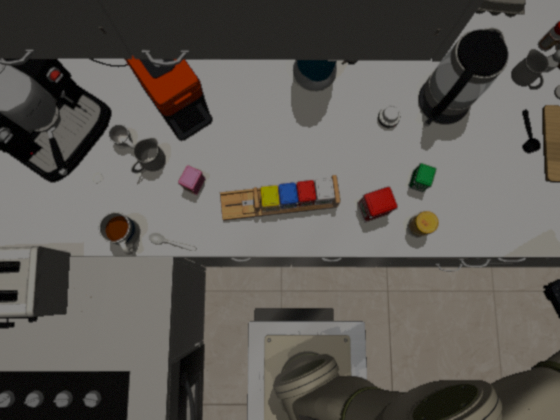

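View pics/side0.png

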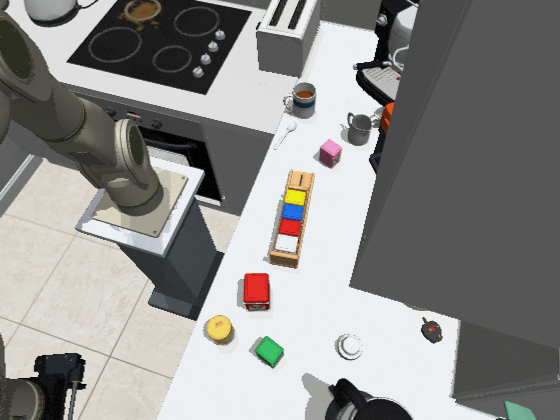

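Top view: rack row from the right is white (325,189), red (306,191), blue (288,194), yellow (270,196), with the bookend at about (248,203). The green tin is at (424,176) and the honey jar at (426,223). The red candidates are the one in the row at (306,191) and a bigger one on the worktop at (380,203); the smaller one, in the rack, is meant. There is one yellow tin, fourth from the right, so green goes between blue and yellow. I'll confirm this in a crop and measure.

```bash
python3 - <<'E'
from h import *
z=load('top0');P=cloud(z);hsv=cv2.cvtColor(z['p'],cv2.COLOR_RGB2HSV)
H,S,V=[hsv[...,i].astype(int) for i in range(3)]
z3=P[...,2]
def rep(n,m,box,zr):
    u0,u1,v0,v1=box;b=np.zeros_like(m);b[v0:v1,u0:u1]=1
    m=m&b&(z3>zr[0])&(z3<zr[1]);q=P[m]
    r=cv2.minAreaRect((q[:,:2]*1000).astype(np.float32))
    print(n,m.sum(),q.mean(0).round(4),'rect',np.round(r[0],1),np.round(r[1],1),round(r[2],1),'z',np.percentile(q[:,2],[5,95]).round(3))
sat=S>120;R=(205,345,170,225)
tz=(.075,.1)
rep('yellow',sat&(H>20)&(H<35),R,tz);rep('blue',sat&(H>105)&(H<130),R,tz);rep('red',sat&((H<8)|(H>172)),R,tz)
rep('white',(S<50)&(V>120),(312,336,170,210),tz)
rep('green',sat&(H>40)&(H<85),(405,445,155,200),(.06,.09))
rep('bigred',sat&((H<8)|(H>172)),(355,405,180,225),(.05,.2))
rep('honey',S>60,(405,445,205,242),(.08,.12))
rep('rackall',(S>-1),R,(.01,.12))
rep('bookend',(S>-1),(235,262,180,225),(.06,.1))
rep('panel',(S>60),(331,345,170,210),(.06,.1))
a=cv2.resize(z['p'][165:245,205:450],None,fx=3.2,fy=3.2,interpolation=2)[:,:,::-1]
b=load('side0')['p'][160:370,200:320];b=cv2.resize(b,None,fx=1.6,fy=1.6)[:,:,::-1]
c=np.zeros((600,800,3),np.uint8);c[:a.shape[0],:a.shape[1]]=a[:,:800];c[260:260+b.shape[0],:b.shape[1]]=b
cv2.imwrite('pics/crop0.png',c)
E
```

```text
yellow 367 [0.4816 0.1028 0.0863] rect [483.1 102.6] [57.3 47.7] 6.0 z [0.081 0.091]
blue 356 [0.4892 0.0534 0.0864] rect [490.2  53.1] [57.5 47. ] 6.7 z [0.082 0.09 ]
red 363 [0.4963 0.0043 0.0864] rect [497.   4.] [56.8 47.4] 5.6 z [0.081 0.091]
white 315 [ 0.5045 -0.0456  0.0866] rect [505.  -45.8] [54.8 45.2] 6.6 z [0.082 0.091]
green 330 [ 0.546  -0.3233  0.0721] rect [ 546.4 -324.5] [45.1 56.8] 70.0 z [0.067 0.077]
bigred 707 [ 0.464  -0.1899  0.0959] rect [ 466.6 -191.9] [63.2 76.6] 18.8 z [0.084 0.102]
honey 427 [ 0.4121 -0.3148  0.0874] rect [ 413.1 -315.4] [59.9 60.1] 39.4 z [0.083 0.092]
rackall 3429 [0.4818 0.0727 0.0547] rect [487.7  78.2] [ 81.1 329.6] 6.5 z [0.012 0.09 ]
bookend 112 [0.4812 0.138  0.0788] rect [480.2 136.6] [57.7 22. ] 0.3 z [0.072 0.085]
panel 141 [ 0.5043 -0.0773  0.0745] rect [505.2 -77.3] [79.  15.2] 7.5 z [0.07  0.078]
```

View pics/crop0.png

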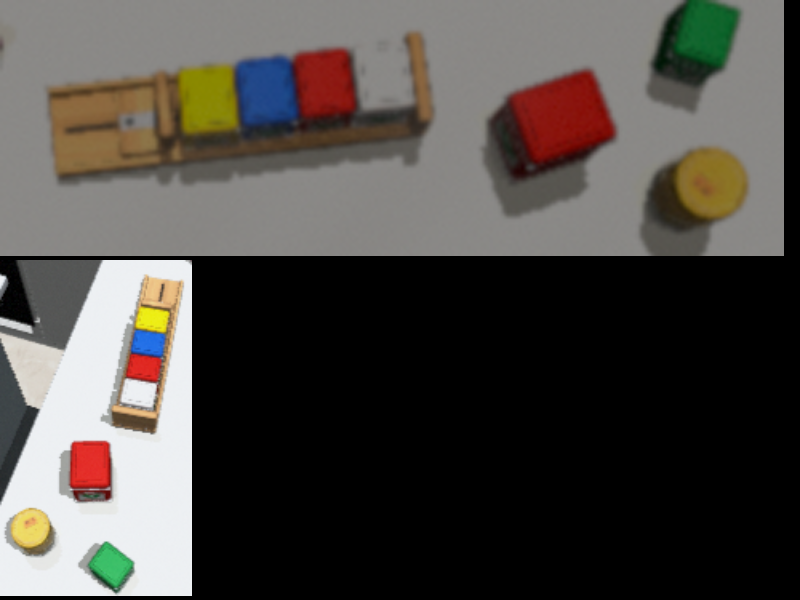

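Confirmed: the rack holds yellow, blue, red and white tins, and the larger red tin outside is a decoy. I'll grip yellow front to back, slide it left with the bookend, and place green in that gap.

```bash
cat >> h.py <<'E'
def go(x,y,z,yaw=None):
    """delta (cm, tool axes) and turn to bring TCP to x,y,z with tool y at world angle yaw (mod pi)"""
    s=arm.read_state();R=np.array(s['eef_rot']);d=R.T@(np.array([x,y,z])-s['position'])*100
    cur=np.arctan2(R[1,1],R[0,1]);t=0 if yaw is None else -((yaw-cur+np.pi/2)%np.pi-np.pi/2)
    print('t',round(s['time'],2),'d',d.round(2),'turn',round(t,3),'pos',np.round(s['position'],4),'yaw',round(cur,3),'tilt',R[:2,2].round(4),'w',round(s['gripper_width'],4),'F',np.round(s['wrist_force'],1))
E
python3 -c "
from h import *
go(.45,-.3,.29,.114-.0);go(.483,.1026,.2,.114)"
```

```text
t 0.1 d [ 30.18 -17.59   0.18] turn -1.294 pos [ 0.2379 -0.5776  0.2916] yaw -1.18 tilt [-0.0006  0.0011] w 0.087 F [ 0.2  0.1 -0.1]
t 0.1 d [ 48.57 -53.55   9.22] turn -1.294 pos [ 0.2379 -0.5776  0.2916] yaw -1.18 tilt [-0.0006  0.0011] w 0.087 F [ 0.2  0.1 -0.1]
```

Request:
play_rows:
  delta_pos:
    - [3.6,-2.1,0]
    - [7.2,-4.2,0]
    - [10.8,-6.3,0]
    - [14.4,-8.4,0]
    - [18,-10.5,0]
  turn: [-0.12,-0.24,-0.36,-0.48,-0.6]
  gripper: [1,1,1,1,1]

```text
time: 0.52
position: [0.3652, -0.4104, 0.292]
eef_rot: [[0.543, 0.84, -0.0], [0.84, -0.543, 0.0], [-0.0, -0.0, -1.0]]
wrist_force: [0.7, -0.8, -0.1]
gripper_width: 0.087
grasp_force: 0.0
```

```bash
python3 -c "
from h import *
go(.46,-.1,.27,.114)"
```

```text
t 0.52 d [31.21 -8.9   2.2 ] turn -0.688 pos [ 0.3652 -0.4104  0.292 ] yaw -0.574 tilt [-0.0004  0.0001] w 0.087 F [ 0.7 -0.8 -0.1]
```

Request:
play_rows:
  delta_pos:
    - [4,-1.1,0.3]
    - [8,-2.2,0.6]
    - [12,-3.3,0.9]
    - [16,-4.4,1.2]
    - [20,-5.5,1.5]
  turn: [-0.12,-0.24,-0.36,-0.48,-0.6]
  gripper: [1,1,1,1,1]

```text
time: 0.93
position: [0.4281, -0.2128, 0.2769]
eef_rot: [[-0.026, 1.0, -0.0], [1.0, 0.026, -0.0], [-0.0, -0.0, -1.0]]
wrist_force: [1.4, 0.3, 0.7]
gripper_width: 0.0869
grasp_force: 0.0
```

```bash
python3 -c "
from h import *
go(.45,.06,.25,.114)"
```

```text
t 0.93 d [27.22  2.9   2.69] turn -0.088 pos [ 0.4281 -0.2128  0.2769] yaw 0.026 tilt [-0.0003 -0.0003] w 0.0869 F [1.4 0.3 0.7]
```

Request:
play_rows:
  delta_pos:
    - [4,0.5,0.4]
    - [8,1,0.8]
    - [12,1.5,1.2]
    - [16,2,1.6]
    - [20,2.6,2.0]
  turn: [-0.02,-0.04,-0.06,-0.08,-0.09]
  gripper: [1,1,1,1,1]

```text
time: 1.35
position: [0.4496, -0.0125, 0.257]
eef_rot: [[-0.111, 0.994, 0.0], [0.994, 0.111, -0.001], [-0.001, 0.0, -1.0]]
wrist_force: [1.4, -0.8, -0.3]
gripper_width: 0.0871
grasp_force: 0.0
```

Request:
play_rows:
  delta_pos:
    - [3,2,0]
    - [6,3,0]
    - [6,3,0]
    - [6,3,0]
  turn: [0,0,0,0]
  gripper: [1,1,1,1]

```text
time: 1.68
position: [0.4732, 0.0504, 0.257]
eef_rot: [[-0.114, 0.994, -0.001], [0.994, 0.114, 0.001], [0.001, -0.001, -1.0]]
wrist_force: [0.4, -0.6, 0.2]
gripper_width: 0.0869
grasp_force: 0.0
```

```bash
cat >> h.py <<'E'
def rects(f):
    z=load(f);P=cloud(z);hsv=cv2.cvtColor(z['p'],cv2.COLOR_RGB2HSV)
    H,S,V=[hsv[...,i].astype(int) for i in range(3)];z3=P[...,2];sat=S>120
    for n,m in dict(yellow=sat&(H>20)&(H<35),green=sat&(H>40)&(H<85),blue=sat&(H>105)&(H<130),red=sat&((H<8)|(H>172))).items():
        m=m&(z3>.082)&(z3<.096)
        m=cv2.morphologyEx(m.astype(np.uint8),cv2.MORPH_OPEN,np.ones((5,5)))>0
        if m.sum()<200: continue
        q=P[m];r=cv2.minAreaRect((q[:,:2]*1000).astype(np.float32))
        print(n,m.sum(),'c',np.round(r[0],1),'size',np.round(r[1],1),'ang',round(r[2],1),'z',round(np.median(q[:,2]),4))
    return z,P
E
python3 - <<'E'
from h import *
snap('wrist','w1');z,P=rects('w1');go(.48,.1026,.096,.114)
E
```

```text
yellow 3726 c [482.4 100.9] size [56.  46.4] ang 6.4 z 0.0867
blue 3223 c [489.5  51.8] size [56.  46.5] ang 7.0 z 0.0867
red 1074 c [494.4  17.8] size [55.2 16.2] ang 6.5 z 0.0861
t 1.73 d [ 5.28  1.3  16.09] turn -0.003 pos [0.4731 0.0487 0.2569] yaw 0.111 tilt [-0.0008 -0.0001] w 0.0866 F [-0.  -0.4 -0.1]
```

View pics/w1.png

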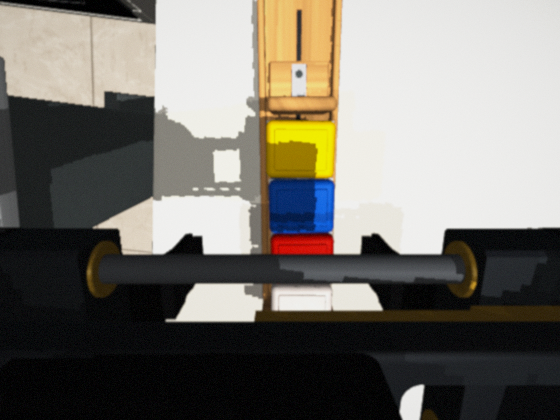

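The wrist view shows yellow at (300,148), blue at (301,205) and the bookend's top edge at (300,103). Yellow sits between the lips. Next, the rack axis and the bookend from the same picture.

```bash
python3 - <<'E'
from h import *
z=load('w1');P=cloud(z);S=cv2.cvtColor(z['p'],cv2.COLOR_RGB2HSV)[...,1]
v,u=np.mgrid[:420,:560]
m=(v<120)&(u>240)&(u<360)&(P[...,2]>.017)&(P[...,2]<.028)&(S>60)
# lip edges per row
E=[]
for r in range(2,118,4):
    c=np.where(m[r])[0]
    if len(c)>5:E.append((P[r,c[0],:2],P[r,c[-1],:2]))
E=np.array(E);
for k in(0,1):
    f=np.polyfit(E[:,k,1],E[:,k,0],1);print('edge',k,f.round(4),'at y=.1',np.polyval(f,.1).round(4),'at .2',np.polyval(f,.2).round(4))
b=(v>80)&(v<118)&(u>240)&(u<350)&(P[...,2]>.072)&(P[...,2]<.086)&(S>60)&(P[...,1]>.125)
r=cv2.minAreaRect((P[b][:,:2]*1000).astype(np.float32));print('bookend',r)
go(.4815,.101,.097,.114)
E
```

```text
edge 0 [-0.1196  0.456 ] at y=.1 0.4441 at .2 0.4321
edge 1 [-0.1205  0.5353] at y=.1 0.5232 at .2 0.5112
bookend ((479.0405578613281, 138.23898315429688), (57.44951248168945, 11.747871398925781), 6.58871603012085)
t 1.73 d [ 5.1   1.43 15.99] turn -0.003 pos [0.4731 0.0487 0.2569] yaw 0.111 tilt [-0.0008 -0.0001] w 0.0866 F [-0.  -0.4 -0.1]
```

Request:
play_rows:
  delta_pos:
    - [3,1,1]
    - [5.1,1.5,4]
    - [5.1,1.5,7]
    - [5.1,1.5,10]
    - [5.1,1.5,12]
  turn: [-0.006,-0.006,-0.006,-0.006,-0.006]
  gripper: [1,1,1,1,1]

```text
time: 2.15
position: [0.4815, 0.0992, 0.1345]
eef_rot: [[-0.114, 0.993, -0.003], [0.993, 0.114, -0.001], [-0.001, -0.003, -1.0]]
wrist_force: [-0.8, -0.8, -0.3]
gripper_width: 0.0872
grasp_force: 0.0
```

```bash
python3 -c "
from h import *
go(.4823,.101,.097,.117)"
```

```text
t 2.15 d [0.17 0.11 3.75] turn -0.002 pos [0.4815 0.0992 0.1345] yaw 0.115 tilt [-0.0027 -0.0011] w 0.0872 F [-0.8 -0.8 -0.3]
```

Request:
play_rows:
  delta_pos:
    - [0.1,0,2]
    - [0.1,0,3.2]
    - [0.1,0,3.8]
    - [0.1,0,3.8]
    - [0.1,0,3.8]
  turn: [0,0,0,0,0]
  gripper: [1,1,1,1,1]

```text
time: 2.57
position: [0.483, 0.1015, 0.0999]
eef_rot: [[-0.115, 0.993, 0.001], [0.993, 0.115, -0.0], [-0.0, 0.001, -1.0]]
wrist_force: [-0.6, 0.6, 0.4]
gripper_width: 0.087
grasp_force: 0.0
```

```bash
python3 -c "
from h import *
go(.4823,.101,.097,.117)"
```

```text
t 2.57 d [-0.04 -0.07  0.29] turn -0.002 pos [0.483  0.1015 0.0999] yaw 0.115 tilt [ 0.0007 -0.0001] w 0.087 F [-0.6  0.6  0.4]
```

Close on yellow after a small correction.

Request:
play_rows:
  delta_pos:
    - [0,-0.05,0.2]
    - [0,-0.05,0.2]
    - [0,-0.05,0.2]
    - [0,-0.05,0.2]
    - [0,-0.05,0.2]
  turn: [0,0,0,0,0]
  gripper: [0.6,0.3,0.3,0.3,0.3]

```text
time: 2.98
position: [0.4822, 0.1018, 0.0976]
eef_rot: [[-0.116, 0.993, 0.001], [0.993, 0.116, -0.0], [-0.0, 0.001, -1.0]]
wrist_force: [0.4, 0.6, 0.2]
gripper_width: 0.0623
grasp_force: 0.0
```

Request:
play_rows:
  delta_pos:
    - [0,0,0]
    - [0,0,0]
    - [0,0,0]
    - [0.4,0,0]
    - [0.8,0,0]
  turn: [0,0,0,0,0]
  gripper: [0,0,0,0,0]

```text
time: 3.4
position: [0.4814, 0.1097, 0.0975]
eef_rot: [[-0.115, 0.993, 0.001], [0.993, 0.115, -0.0], [-0.0, 0.001, -1.0]]
wrist_force: [0.3, -4.2, 4.2]
gripper_width: 0.0581
grasp_force: 30.0
```

Request:
play_rows:
  delta_pos:
    - [0.5,0,0]
    - [1,0,0]
    - [1.5,0,0]
    - [2,0,0]
    - [2.5,0,0]
  turn: [0,0,0,0,0]
  gripper: [0,0,0,0,0]

```text
time: 3.82
position: [0.4785, 0.1346, 0.0975]
eef_rot: [[-0.115, 0.993, 0.001], [0.993, 0.115, -0.001], [-0.001, 0.0, -1.0]]
wrist_force: [0.4, -4.5, 5.6]
gripper_width: 0.0577
grasp_force: 30.0
```

Request:
play_rows:
  delta_pos:
    - [0.6,0,0]
    - [1.2,0,0]
    - [1.8,0,0]
    - [2.4,0,0]
    - [2.6,0,0]
  turn: [0,0,0,0,0]
  gripper: [0,0,0,0,0]

```text
time: 4.23
position: [0.4753, 0.1611, 0.0974]
eef_rot: [[-0.116, 0.993, 0.001], [0.993, 0.116, -0.0], [-0.0, 0.0, -1.0]]
wrist_force: [0.4, -4.9, 6.7]
gripper_width: 0.0575
grasp_force: 30.0
```

```bash
python3 -c "
from h import *
go(.4823-.117*.0595,.101+.993*.0595,.097,.117)"
```

```text
t 4.23 d [-0.1  -0.    0.04] turn -0.0 pos [0.4753 0.1611 0.0974] yaw 0.117 tilt [ 0.0005 -0.0004] w 0.0575 F [ 0.4 -4.9  6.7]
```

Request:
play_rows:
  delta_pos:
    - [0,0,0]
    - [0,0,0]
    - [0,0,0]
    - [0,0,0]
    - [0,0,0]
  turn: [0,0,0,0,0]
  gripper: [1,1,1,1,1]

```text
time: 4.65
position: [0.4751, 0.1604, 0.0971]
eef_rot: [[-0.116, 0.993, -0.0], [0.993, 0.116, 0.0], [0.0, -0.0, -1.0]]
wrist_force: [0.9, -0.1, 0.3]
gripper_width: 0.0824
grasp_force: 0.0
```

Request:
play_rows:
  delta_pos:
    - [0,0,-2]
    - [0,0,-5]
    - [0,0,-8]
    - [-2,0,-12]
    - [-6,0,-16]
  turn: [0,0,0,0,0]
  gripper: [1,1,1,1,1]

```text
time: 5.07
position: [0.4801, 0.1156, 0.2468]
eef_rot: [[-0.121, 0.993, 0.001], [0.993, 0.121, 0.002], [0.002, 0.001, -1.0]]
wrist_force: [1.4, -0.5, -0.9]
gripper_width: 0.0868
grasp_force: 0.0
```

```bash
python3 - <<'E'
from h import *
snap('wrist','w2');z,P=rects('w2')
go(.53,-.25,.2,-.35)
E
```

```text
yellow 3978 c [474.7 160.3] size [56.3 46.7] ang 7.0 z 0.0867
blue 1157 c [491.1  40.1] size [56.  20.3] ang 6.7 z 0.0868
t 5.12 d [-36.14   0.51   5.24] turn 0.464 pos [0.4836 0.1085 0.2517] yaw 0.114 tilt [ 0.0074 -0.0011] w 0.087 F [ 5.9 -5.3  5.6]
```

View pics/w2.png

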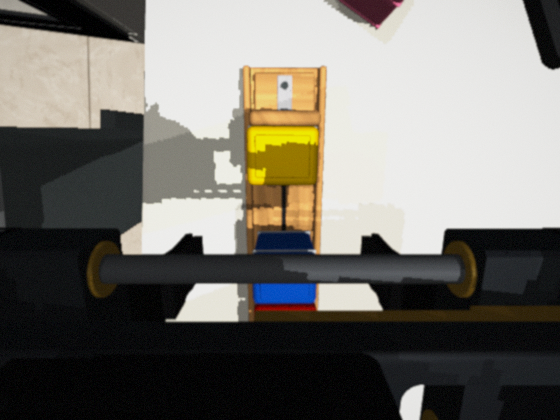

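Yellow (283,155) stands upright against the bookend, about 61 mm clear of blue (285,270). Now over to green.

Request:
play_rows:
  delta_pos:
    - [-4,0,0]
    - [-8,0.1,0]
    - [-12,0.2,0]
    - [-16,0.2,0]
    - [-20,0.3,0]
  turn: [0.05,0.1,0.15,0.2,0.25]
  gripper: [1,1,1,1,1]

```text
time: 5.53
position: [0.5065, -0.0873, 0.2445]
eef_rot: [[0.136, 0.991, 0.0], [0.991, -0.136, -0.001], [-0.001, 0.0, -1.0]]
wrist_force: [2.4, 0.2, -0.1]
gripper_width: 0.0867
grasp_force: 0.0
```

```bash
python3 -c "
from h import *
go(.529,-.371,.25,-.35)"
```

```text
t 5.53 d [-27.8    6.09  -0.53] turn 0.213 pos [ 0.5065 -0.0873  0.2445] yaw -0.137 tilt [ 0.0003 -0.0006] w 0.0867 F [ 2.4  0.2 -0.1]
```

Request:
play_rows:
  delta_pos:
    - [-4,0.9,0]
    - [-8,1.8,0]
    - [-12,2.7,0]
    - [-16,3.6,0]
    - [-20,4.4,0]
  turn: [0.05,0.1,0.15,0.2,0.21]
  gripper: [1,1,1,1,1]

```text
time: 5.95
position: [0.5234, -0.2915, 0.2443]
eef_rot: [[0.341, 0.94, -0.0], [0.94, -0.341, -0.0], [-0.0, 0.0, -1.0]]
wrist_force: [0.6, -0.0, 0.7]
gripper_width: 0.0867
grasp_force: 0.0
```

Request:
play_rows:
  delta_pos:
    - [-4,0.1,0]
    - [-7,0.1,0]
    - [-7.5,0.1,0]
    - [-7.5,0.1,0]
  turn: [0,0,0,0]
  gripper: [1,1,1,1]

```text
time: 6.28
position: [0.4977, -0.363, 0.2438]
eef_rot: [[0.342, 0.94, -0.001], [0.94, -0.342, -0.0], [-0.001, -0.001, -1.0]]
wrist_force: [-0.3, 0.2, -0.1]
gripper_width: 0.0869
grasp_force: 0.0
```

```bash
python3 - <<'E'
from h import *
snap('wrist','w3');z=load('w3');P=cloud(z);hsv=cv2.cvtColor(z['p'],cv2.COLOR_RGB2HSV)
H,S=hsv[...,0],hsv[...,1];m=(S>120)&(H>40)&(H<85)&(P[...,2]>.068)&(P[...,2]<.08)
m=cv2.morphologyEx(m.astype(np.uint8),cv2.MORPH_OPEN,np.ones((5,5)))>0
r=cv2.minAreaRect((P[m][:,:2]*1000).astype(np.float32));print(m.sum(),r,np.median(P[m][:,2]))
v,u=np.where(m);print('px',u.mean(),v.mean())
go(*np.array(r[0])/1000,.099,-.35)
E
```

```text
3600 ((546.654052734375, -328.96063232421875), (44.739990234375, 55.90230941772461), 70.0026626586914) 0.07274950305756211
px 322.81583333333333 148.765
t 6.33 d [ 4.59  3.42 14.5 ] turn 0.004 pos [ 0.4989 -0.3606  0.244 ] yaw -0.346 tilt [-0.0003  0.0006] w 0.0868 F [0.1 1.  0.3]
```

View pics/w3.png

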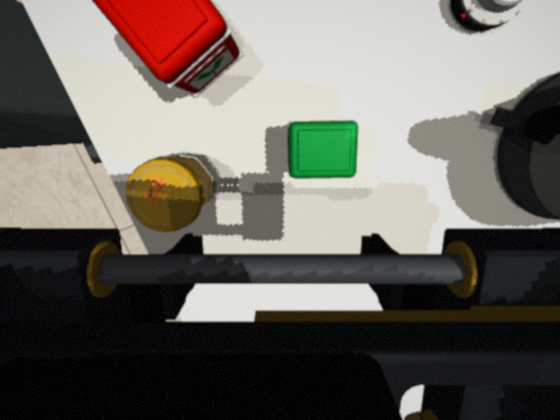

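Green at (323,149), square to the gripper; the honey jar (165,192) and big red tin (170,40) are clear of the fingers. I'll shoot again now that the arm has settled.

```bash
python3 - <<'E'
from h import *
for f in('w4','w5'):
    snap('wrist',f);z=load(f);P=cloud(z);hsv=cv2.cvtColor(z['p'],cv2.COLOR_RGB2HSV)
    H,S=hsv[...,0],hsv[...,1];m=(S>120)&(H>40)&(H<85)&(P[...,2]>.068)&(P[...,2]<.08)
    m=cv2.morphologyEx(m.astype(np.uint8),cv2.MORPH_OPEN,np.ones((5,5)))>0
    r=cv2.minAreaRect((P[m][:,:2]*1000).astype(np.float32));print(r)
go(r[0][0]/1000,r[0][1]/1000,.099,-.349)
E
```

```text
((546.2274169921875, -328.82586669921875), (45.499046325683594, 55.92913055419922), 70.87879180908203)
((546.192626953125, -329.09716796875), (45.274513244628906, 55.60365676879883), 70.34842681884766)
t 6.43 d [ 4.3   3.35 14.55] turn 0.007 pos [ 0.5002 -0.3585  0.2444] yaw -0.342 tilt [0.0004 0.0008] w 0.0872 F [0.2 0.6 0.3]
```

Request:
play_rows:
  delta_pos:
    - [2.5,2,0]
    - [4.4,3.3,3]
    - [4.4,3.3,6]
    - [4.4,3.3,8]
    - [4.4,3.3,8]
  turn: [0.005,0.005,0.005,0.005,0.005]
  gripper: [1,1,1,1,1]

```text
time: 6.85
position: [0.5443, -0.3266, 0.1599]
eef_rot: [[0.339, 0.941, -0.006], [0.941, -0.338, 0.004], [0.002, -0.007, -1.0]]
wrist_force: [-1.0, 0.2, -0.4]
gripper_width: 0.0871
grasp_force: 0.0
```

```bash
python3 -c "
from h import *
snap('wrist','w6')
go(.5463,-.328,.099,-.349)"
```

```text
t 6.9 d [0.   0.16 6.37] turn 0.003 pos [ 0.545  -0.3276  0.1627] yaw -0.346 tilt [-0.0032  0.0025] w 0.0871 F [-0.1  1.2  1.5]
```

View pics/w6.png

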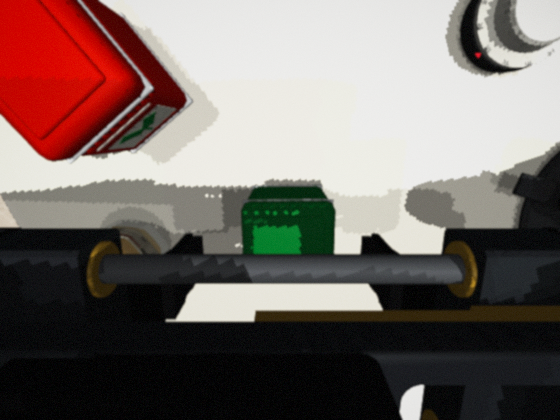

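Green (243–335, 200–255) is centred between the fingers. Descend.

Request:
play_rows:
  delta_pos:
    - [0,0.1,2]
    - [0,0.1,4]
    - [0,0.1,6]
    - [0,0.1,6.3]
    - [0,0.1,6.3]
  turn: [0,0,0,0,0]
  gripper: [1,1,1,1,1]

```text
time: 7.32
position: [0.5465, -0.3299, 0.1022]
eef_rot: [[0.342, 0.94, -0.0], [0.94, -0.342, 0.0], [0.0, -0.0, -1.0]]
wrist_force: [-0.4, 0.5, 0.1]
gripper_width: 0.087
grasp_force: 0.0
```

Request:
play_rows:
  delta_pos:
    - [0,0,0]
    - [0,0,0]
    - [0,0,0]
    - [0,0,0]
    - [0,0,0]
  turn: [0,0,0,0,0]
  gripper: [0.3,0,0,0,0]

```text
time: 7.73
position: [0.5464, -0.3304, 0.1022]
eef_rot: [[0.342, 0.94, 0.001], [0.94, -0.342, -0.001], [-0.0, 0.001, -1.0]]
wrist_force: [0.3, -0.8, -1.1]
gripper_width: 0.0616
grasp_force: 0.0
```

Request:
play_rows:
  delta_pos:
    - [0,0,0]
    - [0,0,0]
    - [0,0,0]
  turn: [0,0,0]
  gripper: [0,0,0]

```text
time: 7.98
position: [0.5464, -0.3304, 0.102]
eef_rot: [[0.342, 0.94, 0.0], [0.94, -0.342, -0.0], [-0.0, 0.001, -1.0]]
wrist_force: [-1.3, 0.6, 5.8]
gripper_width: 0.0576
grasp_force: 29.9
```

Request:
play_rows:
  delta_pos:
    - [0,0,-2]
    - [0,0,-5]
    - [0,0,-9]
    - [0,0,-13]
    - [0,0,-15]
  turn: [0,0,0,0,0]
  gripper: [0,0,0,0,0]

```text
time: 8.4
position: [0.5472, -0.3305, 0.2564]
eef_rot: [[0.342, 0.94, 0.004], [0.94, -0.342, -0.002], [-0.001, 0.005, -1.0]]
wrist_force: [0.6, -0.1, -1.5]
gripper_width: 0.0577
grasp_force: 29.9
```

```bash
python3 - <<'E'
from h import *
s=arm.read_state();snap('wrist','w7');z=load('w7');P=cloud(z);hsv=cv2.cvtColor(z['p'],cv2.COLOR_RGB2HSV)
T=(P-np.array(s['position']))@np.array(s['eef_rot'])
H,S=hsv[...,0],hsv[...,1];m=(S>100)&(H>40)&(H<85)&(z['d']>0)
top=m&(T[...,2]<.032);side=m&(T[...,2]>.045)
print(top.sum(),side.sum(),'top z',np.median(T[top][:,2]),'x max',np.percentile(T[top][:,0],[90,99]),'y',np.percentile(T[top][:,1],[1,99]))
if side.sum(): print('side x',np.median(T[side][:,0]))
go(.4821,.106,.255,.117)
E
```

```text
10309 2514 top z 0.028287141925773224 x max [0.02509137 0.03670656] y [-0.07927227  0.07916098]
side x 0.024808184397573214
t 8.45 d [ 38.8  -21.14   0.16] turn -0.466 pos [ 0.5481 -0.3309  0.2591] yaw -0.349 tilt [ 0.0076 -0.0044] w 0.0575 F [1.2 0.2 1.8]
```

Request:
play_rows:
  delta_pos:
    - [3.6,-2,0]
    - [7.2,-3.9,0]
    - [10.8,-5.9,0]
    - [14.4,-7.9,0]
    - [18,-9.8,0]
  turn: [-0.1,-0.2,-0.3,-0.4,-0.45]
  gripper: [0,0,0,0,0]

```text
time: 8.87
position: [0.5146, -0.1257, 0.2507]
eef_rot: [[-0.106, 0.994, -0.001], [0.994, 0.106, -0.0], [0.0, -0.001, -1.0]]
wrist_force: [1.2, 1.6, -2.2]
gripper_width: 0.0582
grasp_force: 29.9
```

```bash
python3 - <<'E'
from h import *
snap('top','top1');rects('top1')
go(.4822,.1052,.25,.117)
E
```

```text
yellow 312 c [475.5 161.9] size [53.  45.6] ang 1.9 z 0.087
blue 290 c [490.9  52.5] size [54.2 43.4] ang 7.8 z 0.0869
red 266 c [498.    4.5] size [43.4 53.8] ang 89.4 z 0.0869
t 8.92 d [22.37 -0.61  0.19] turn 0.0 pos [ 0.5145 -0.1163  0.2511] yaw 0.117 tilt [-0.001   0.0033] w 0.0579 F [ 2.3  9.4 -1.3]
```

Request:
play_rows:
  delta_pos:
    - [3.5,0,0]
    - [7.5,-0.2,0]
    - [11.5,-0.3,0]
    - [15.5,-0.5,0]
    - [19,-0.5,0]
  turn: [0,0,0,0,0]
  gripper: [0,0,0,0,0]

```text
time: 9.33
position: [0.4905, 0.0632, 0.2511]
eef_rot: [[-0.101, 0.995, -0.0], [0.995, 0.101, -0.0], [-0.0, -0.0, -1.0]]
wrist_force: [0.9, -0.3, -2.0]
gripper_width: 0.0579
grasp_force: 29.9
```

Request:
play_rows:
  delta_pos:
    - [2,0,2]
    - [3.2,0,4]
    - [3.2,0,5]
    - [3.2,0,5]
    - [3.2,0,5]
  turn: [0,0,0,0,0]
  gripper: [0,0,0,0,0]

```text
time: 9.75
position: [0.4883, 0.0916, 0.2011]
eef_rot: [[-0.1, 0.995, -0.001], [0.995, 0.1, -0.0], [-0.0, -0.001, -1.0]]
wrist_force: [-0.0, -0.6, -1.2]
gripper_width: 0.0576
grasp_force: 29.9
```

```bash
python3 -c "
from h import *
go(.4825,.1052,.118,.117)"
```

```text
t 9.75 d [ 1.41 -0.43  8.31] turn -0.017 pos [0.4883 0.0916 0.2011] yaw 0.1 tilt [-0.0014 -0.0002] w 0.0576 F [-0.  -0.6 -1.2]
```

Correct the lateral offset first, staying above the tins.

Request:
play_rows:
  delta_pos:
    - [1,-0.3,1]
    - [1.4,-0.45,2]
    - [1.4,-0.45,3]
    - [1.4,-0.45,3]
    - [1.4,-0.45,3]
  turn: [-0.017,-0.017,-0.017,-0.017,-0.017]
  gripper: [0,0,0,0,0]

```text
time: 10.17
position: [0.4821, 0.106, 0.1708]
eef_rot: [[-0.118, 0.993, -0.001], [0.993, 0.118, -0.0], [-0.0, -0.001, -1.0]]
wrist_force: [-0.3, -0.1, -0.6]
gripper_width: 0.0579
grasp_force: 29.9
```

```bash
python3 - <<'E'
from h import *
s=arm.read_state();snap('wrist','w8');z=load('w8');P=cloud(z)
rects('w8')
go(.4825,.1052,.117,.117)
E
```

```text
yellow 8189 c [474.6 160. ] size [56.7 46.5] ang 6.8 z 0.0867
green 412 c [478.8 130.9] size [46.8  1. ] ang 7.6 z 0.0892
t 10.22 d [-0.08 -0.    5.43] turn 0.001 pos [0.4825 0.106  0.1713] yaw 0.118 tilt [-0.0004 -0.    ] w 0.058 F [-0.3  0.  -1. ]
```

View pics/w8.png

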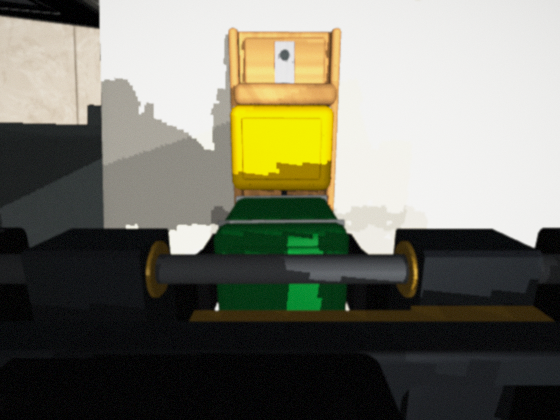

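Green (280,215) sits square over the gap with about 5–7 mm clear on each side. Lower it.

Request:
play_rows:
  delta_pos:
    - [-0.1,0,1]
    - [-0.1,0,2]
    - [-0.1,0,3]
    - [-0.1,0,4]
    - [-0.1,0,4.5]
  turn: [0,0,0,0,0]
  gripper: [0,0,0,0,0]

```text
time: 10.63
position: [0.4818, 0.105, 0.1245]
eef_rot: [[-0.118, 0.993, -0.002], [0.993, 0.118, -0.0], [0.0, -0.002, -1.0]]
wrist_force: [-0.6, -0.9, -1.3]
gripper_width: 0.0578
grasp_force: 29.9
```

Request:
play_rows:
  delta_pos:
    - [0,0,0.3]
    - [0,0,0.6]
    - [0,0,0.9]
    - [0,0,0.9]
    - [0,0,0.9]
  turn: [0,0,0,0,0]
  gripper: [0,0,0,0,0]

```text
time: 11.05
position: [0.4826, 0.1053, 0.1176]
eef_rot: [[-0.118, 0.993, 0.0], [0.993, 0.118, -0.0], [-0.0, 0.0, -1.0]]
wrist_force: [-0.5, 0.9, -1.8]
gripper_width: 0.0578
grasp_force: 29.9
```

Request:
play_rows:
  delta_pos:
    - [0,0,0.1]
    - [0,0,0.2]
    - [0,0,0.2]
  turn: [0,0,0]
  gripper: [0,0,0]

```text
time: 11.3
position: [0.4829, 0.1053, 0.1159]
eef_rot: [[-0.118, 0.993, 0.001], [0.993, 0.118, -0.0], [-0.0, 0.001, -1.0]]
wrist_force: [-1.0, 0.4, 2.0]
gripper_width: 0.0579
grasp_force: 29.9
```

It's down: the wrist force has changed from the tin's weight to a light upward push. Let go, rise, then move left beyond the bookend.

Request:
play_rows:
  delta_pos:
    - [0,0,0.05]
    - [0,0,0.05]
    - [0,0,0.05]
    - [0,0,0.05]
    - [0,0,0.05]
  turn: [0,0,0,0,0]
  gripper: [0,0.6,1,1,1]

```text
time: 11.72
position: [0.4826, 0.1053, 0.1149]
eef_rot: [[-0.118, 0.993, 0.0], [0.993, 0.118, -0.0], [-0.0, 0.0, -1.0]]
wrist_force: [0.7, -0.4, -0.5]
gripper_width: 0.0767
grasp_force: 0.0
```

Request:
play_rows:
  delta_pos:
    - [0,0,0]
    - [0,0,-2]
    - [0,0,-5]
    - [0,0,-8]
    - [1,0,-11]
  turn: [0,0,0,0,0]
  gripper: [1,1,1,1,1]

```text
time: 12.13
position: [0.4813, 0.1137, 0.226]
eef_rot: [[-0.116, 0.993, -0.001], [0.993, 0.116, -0.001], [-0.001, -0.001, -1.0]]
wrist_force: [0.8, -0.8, -0.3]
gripper_width: 0.0868
grasp_force: 0.0
```

```bash
python3 - <<'E'
from h import *
snap('wrist','w9');rects('w9');snap('top','top2');z,P=rects('top2')
z=load('w9');P=cloud(z);S=cv2.cvtColor(z['p'],cv2.COLOR_RGB2HSV)[...,1]
b=(P[...,2]>.074)&(P[...,2]<.086)&(S>60)&(P[...,1]>.17)&(P[...,1]<.23)&(abs(P[...,0]-.47)<.05)
r=cv2.minAreaRect((P[b][:,:2]*1000).astype(np.float32));print('bookend',r)
go(.4823,.1052,.22,.117)
E
```

```text
yellow 4725 c [474.5 160.6] size [56.6 46.4] ang 6.7 z 0.0867
green 3979 c [481.9 106.7] size [56.3 46.9] ang 6.8 z 0.0867
blue 1741 c [490.2  46.2] size [55.9 26.4] ang 7.0 z 0.087
yellow 447 c [441.9 -78.9] size [532.5  55. ] ang 82.9 z 0.0877
bookend ((472.8553771972656, 183.80618286132812), (58.14429473876953, 28.657489776611328), 1.8075335025787354)
t 12.23 d [-1.19 -0.23  0.94] turn 0.002 pos [0.4831 0.1173 0.2295] yaw 0.119 tilt [0.0072 0.0011] w 0.0872 F [-0.1  1.1 -0.8]
```

Green stands down in the gap, flush with its neighbours (lid tops all at z = 0.087). Move beyond the bookend and shut the fingers.

Request:
play_rows:
  delta_pos:
    - [3,0,0]
    - [6,0,0]
    - [9,0,0]
    - [10.7,-0.2,0]
    - [10.7,-0.2,2]
  turn: [0,0,0,0,0]
  gripper: [-1,-1,-1,-1,-1]

```text
time: 12.65
position: [0.4664, 0.2266, 0.2074]
eef_rot: [[-0.123, 0.992, 0.004], [0.992, 0.123, 0.004], [0.003, 0.005, -1.0]]
wrist_force: [0.7, 1.2, 0.4]
gripper_width: 0.0614
grasp_force: 0.0
```

Request:
play_rows:
  delta_pos:
    - [0,0,0]
    - [0,0,0]
    - [0,0,0]
    - [0,0,0]
    - [0,0,0]
  turn: [0,0,0,0,0]
  gripper: [-1,-1,-1,-1,-1]

```text
time: 13.07
position: [0.4673, 0.2207, 0.2055]
eef_rot: [[-0.117, 0.993, 0.001], [0.993, 0.117, -0.0], [-0.0, 0.001, -1.0]]
wrist_force: [0.9, -0.2, 0.0]
gripper_width: 0.0285
grasp_force: 0.0
```

```bash
python3 - <<'E'
from h import *
snap('top','top3');z=load('top3');P=cloud(z)
m=np.zeros(P.shape[:2],bool);m[160:195,175:210]=1;m&=(P[...,2]>.02)
print('pink',P[m].min(0),P[m].max(0))
go(.469,.223,.107,.119)
E
```

```text
pink [0.21357805 0.08904685 0.02112851] [0.54369144 0.35450622 1.25460268]
t 13.12 d [0.2  0.19 9.85] turn -0.002 pos [0.4672 0.2208 0.2055] yaw 0.117 tilt [ 0.0009 -0.    ] w 0.0241 F [ 0.4 -0.2 -0.5]
```

Request:
play_rows:
  delta_pos:
    - [0.2,0.2,2.5]
    - [0.2,0.2,5]
    - [0.2,0.2,7.5]
    - [0.2,0.2,9.3]
    - [0.2,0.2,9.8]
  turn: [0,0,0,0,0]
  gripper: [-1,-1,-1,-1,-1]

```text
time: 13.53
position: [0.4675, 0.2224, 0.1045]
eef_rot: [[-0.117, 0.993, -0.003], [0.993, 0.117, -0.001], [-0.001, -0.003, -1.0]]
wrist_force: [-0.7, -0.2, -0.5]
gripper_width: 0.0009
grasp_force: 0.0
```

Request:
play_rows:
  delta_pos:
    - [-0.3,0,0]
    - [-0.6,0,0]
    - [-0.9,0,0]
    - [-1.2,0,0]
    - [-1.5,0,0]
  turn: [0,0,0,0,0]
  gripper: [-1,-1,-1,-1,-1]

```text
time: 13.95
position: [0.4709, 0.2082, 0.1079]
eef_rot: [[-0.117, 0.993, 0.002], [0.993, 0.117, 0.0], [-0.0, 0.002, -1.0]]
wrist_force: [0.3, -0.5, 0.7]
gripper_width: 0.0003
grasp_force: 0.0
```

Request:
play_rows:
  delta_pos:
    - [-0.2,0,0]
    - [-0.4,0,0]
    - [-0.6,0,0]
    - [-0.8,0,0]
    - [-1.0,0,0]
  turn: [0,0,0,0,0]
  gripper: [-1,-1,-1,-1,-1]

```text
time: 14.37
position: [0.4716, 0.1989, 0.1071]
eef_rot: [[-0.118, 0.993, 0.0], [0.993, 0.118, 0.001], [0.001, 0.001, -1.0]]
wrist_force: [0.3, 3.9, 1.5]
gripper_width: 0.0002
grasp_force: 1.8
```

```bash
python3 - <<'E'
from h import *
go(.469,.223,.107,.119)
E
```

```text
t 14.37 d [2.43 0.03 0.01] turn -0.001 pos [0.4716 0.1989 0.1071] yaw 0.118 tilt [0.0005 0.0006] w 0.0002 F [0.3 3.9 1.5]
```

Request:
play_rows:
  delta_pos:
    - [-0.2,0,0]
    - [-0.4,0,0]
    - [-0.6,0,0]
    - [-0.7,0,0]
    - [-0.8,0,0]
  turn: [0,0,0,0,0]
  gripper: [-1,-1,-1,-1,-1]

```text
time: 14.78
position: [0.4725, 0.1907, 0.107]
eef_rot: [[-0.118, 0.993, 0.0], [0.993, 0.118, 0.0], [0.0, 0.0, -1.0]]
wrist_force: [0.6, 4.5, 1.7]
gripper_width: 0.0005
grasp_force: 2.2
```

Request:
play_rows:
  delta_pos:
    - [-0.1,0,0]
    - [-0.2,0,0]
    - [-0.3,0,0]
  turn: [0,0,0]
  gripper: [-1,-1,-1]

```text
time: 15.03
position: [0.4726, 0.189, 0.107]
eef_rot: [[-0.119, 0.993, 0.0], [0.993, 0.119, 0.002], [0.002, 0.001, -1.0]]
wrist_force: [1.7, 13.6, -3.2]
gripper_width: 0.0003
grasp_force: 6.4
```

The force jumped to 13.6 N where tight packing is expected. Back off, rise and check.

Request:
play_rows:
  delta_pos:
    - [0,0,0]
    - [0.5,0,0]
    - [1.2,0,0]
    - [1.5,0,-2]
    - [1.5,0,-6]
  turn: [0,0,0,0,0]
  gripper: [-1,-1,-1,-1,-1]

```text
time: 15.45
position: [0.4685, 0.2017, 0.1638]
eef_rot: [[-0.118, 0.993, -0.008], [0.993, 0.118, -0.003], [-0.002, -0.008, -1.0]]
wrist_force: [0.8, 0.3, -0.3]
gripper_width: 0.0004
grasp_force: 0.0
```

Request:
play_rows:
  delta_pos:
    - [0,-1,-4]
    - [0,-3,-8]
    - [0,-6,-10]
    - [-3,-8,-10]
    - [-7,-8,-10]
  turn: [0,0,0,0,0]
  gripper: [-1,-1,-1,-1,-1]

```text
time: 15.87
position: [0.397, 0.1259, 0.2684]
eef_rot: [[-0.124, 0.992, 0.003], [0.992, 0.124, -0.002], [-0.002, 0.002, -1.0]]
wrist_force: [0.6, -0.5, -0.5]
gripper_width: 0.0003
grasp_force: 0.0
```

Request:
play_rows:
  delta_pos:
    - [-4,0,0]
    - [-8,0,0]
    - [-12,0,0]
    - [-16,0,0]
    - [-20,0,0]
  turn: [0,0,0,0,0]
  gripper: [-1,-1,-1,-1,-1]

```text
time: 16.28
position: [0.4226, -0.0771, 0.2669]
eef_rot: [[-0.117, 0.993, -0.001], [0.993, 0.117, -0.001], [-0.001, -0.001, -1.0]]
wrist_force: [0.6, 0.4, -0.4]
gripper_width: 0.0007
grasp_force: 0.0
```

Request:
play_rows:
  delta_pos:
    - [-4,0,0]
    - [-8,0,0]
    - [-12,0,0]
    - [-15,0,0]
    - [-15,0,0]
  turn: [0,0,0,0,0]
  gripper: [-1,-1,-1,-1,-1]

```text
time: 16.7
position: [0.4396, -0.2305, 0.2661]
eef_rot: [[-0.11, 0.994, -0.002], [0.994, 0.11, -0.001], [-0.001, -0.002, -1.0]]
wrist_force: [-1.1, 0.2, -0.6]
gripper_width: 0.0006
grasp_force: 0.0
```

```bash
python3 - <<'E'
from h import *
snap('top','top4');rects('top4');snap('side','side4');rects('side4');go(.469,.223,.107,.119)
a=load('top4')['p'][165:245,205:450];a=cv2.resize(a,None,fx=3.2,fy=3.2,interpolation=2)
b=load('side4')['p'][150:370,190:330];b=cv2.resize(b,None,fx=1.5,fy=1.5,interpolation=2)
d=load('side4')['p'][160:280,255:330];d=cv2.resize(d,None,fx=2.8,fy=2.8,interpolation=2)
c=np.zeros((600,800,3),np.uint8);c[:a.shape[0],:a.shape[1]]=a;c[262:262+b.shape[0],:b.shape[1]]=b;c[262:262+d.shape[0],400:400+d.shape[1]]=d
cv2.imwrite('pics/crop4.png',c[:,:,::-1])
E
```

```text
yellow 284 c [479.2 144.3] size [56.3 43.4] ang 1.3 z 0.0873
green 247 c [483.7  97.8] size [52.3 41.6] ang 13.6 z 0.0871
blue 240 c [490.9  50. ] size [54.8 38.8] ang 11.3 z 0.0869
red 269 c [497.7  -0.8] size [43.5 53.8] ang 89.6 z 0.087
yellow 509 c [448.1 -89.3] size [520.2  61.8] ang 82.0 z 0.0879
green 231 c [486.5  94.4] size [53.8 45.9] ang 15.5 z 0.0873
blue 267 c [492.5  46.4] size [57.2 45.1] ang 12.8 z 0.0866
red 267 c [ 4.991e+02 -2.000e-01] size [54.  46.9] ang 16.8 z 0.0871
t 16.8 d [44.14  8.02 15.96] turn -0.004 pos [ 0.4404 -0.2248  0.2663] yaw 0.115 tilt [-0.0018  0.0008] w 0.0007 F [ 0.3  0.3 -0.2]
```

View pics/crop4.png

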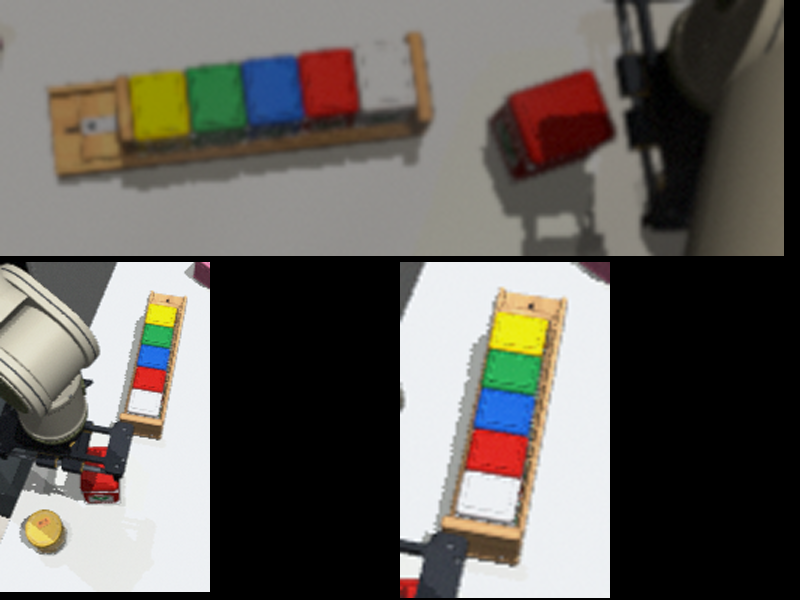

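The view shows the row as yellow (158,105), green (216,97), blue (273,90), red (328,83), white (386,73) in the enlarged top crop. All five stand upright and tight between bookend and panel, and the jar and decoy are untouched. Handing in.

```bash
python3 -c "
from station import arm
print(arm.close_job())"
```

```text
the job is handed in; nothing more can be done
None
```

The green tin is back upright in the rack, directly to the right of the yellow one, with all five tins closed up tight by the bookend; I handed the job in at about 17 s of the 58 s allowed, and the verdict was not shown.

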